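Draw a dry clay bar out of the drying tray and lay it in the sample board

ROBOT

A 6-joint arm with a two-finger parallel gripper is mounted at the origin on the work surface. World frame = base frame: x ahead of the robot, y to its left, z up, the work surface at z = 0. Lengths are in m, angles in rad, forces in N, time in s.
With the tool pointing down it reaches from about 0.35 to 0.95 m from the base axis. Payload 17.4 kg.
Tool frame: the origin (TCP) lies midway between the tips of the shut fingers; the grasp point (between the pads) lies 19 mm behind it; z points along the fingers, y is the line along which they close (so a half turn about z gives the same grasp; the last joint's range is limited). The gripper opens to 93 mm and grips with 3 to 60 N. Pads are 15 mm wide; open, the fingers measure 128 mm over their backs; the gripper's body (75 mm by 188 mm) begins 65 mm behind the grasp point.
Start: joints at [-1.386, 0.116, 1.442, -0, 1.584, -0.038], TCP at [0.149, -0.658, 0.219] pointing down, gripper open.
Joint ranges: [-2.83, 2.83], [-0.83, 2.19], [0.07, 2.5], [-1.14, 4.28], [0.01, 3], [-2.97, 2.97]. Speed limits (rad/s): [1.89, 1.89, 2.22, 3.14, 3.14, 3.14].

INTERFACE

Orientations are given as [roll, pitch, yaw] about the fixed x, y, z axes, in that order (R = Rz(yaw) Ry(pitch) Rx(roll)).
In Python, from rig import state, viewer, arm gives the robot as it stands.
- The arm moves only by the tool drive_tool, never from a script. Its arguments are lists of equal length, an entry for each row: "dp": the shift along the world's x, y, z in units of 25 mm (1.0 is 25 mm), a list of three; "delta_rot": the turn, a rotation vector about the world's x, y, z in units of 6 degrees (1.0 is 6 degrees), a list of three; "grip": the closure, from 0 (fully open) to 1 (shut). In form: {"dp": [[dx, dy, dz], ...], "delta_rot": [[wx, wy, wz], ...], "grip": [grip, ...]}. A call has 1 to 8 rows; each row shifts and turns the commanded pose from where the row before left it; what a row does not reach is not made up. A row lasts 1/10 s, in which the tool goes at most 50 mm and 8.59 degrees, less where a joint would pass 70% of its speed; a pose out of reach is approached as far as the arm can. A call is refused whole if a number of a shift passes 1 or a number of a turn 1, either way. A call with a gripper value outside its range is refused whole. The fingers move at their own pace and stop on an object; "grip_force" is the grip in N (left out, the last holds). Time passes only in rows, so rows that do not move let the fingers close. It gives the time, the measured TCP pose, the force, the opening and the grip force at its end, in the units of the state.
- state(): the state, without advancing time (a new reading comes with each control period).
- viewer.camera(name): name is "scene" or "side" or "wrist"; returns a dict with "color" (384x512x3 uint8, red, green, blue), "range_z" (384x512 float32, m along the optical axis (not along the pixel's ray), 0 where there is no reading), "intrinsics" (3x3 intrinsics, pixels), "xyz" and "rotation" of the camera in the world; the wrist camera has in their place "T_tool_cam" (4x4, takes a point from camera to tool coordinates, whose origin is the TCP and whose axes are the flange's). Camera axes: x right, y down, z forward; pixel columns grow to the right and rows downward; lengths in m; the calibration is good to about 2 mm. The wrist camera is an equidistant fisheye: a pixel r from the principal point sees the ray r / f radians off the axis. A picture is of the moment at which its call begins: read the wrist's pose just before it.
- arm.close_job(): hands the job in; it is judged then, once.
The state is a dict: "clock": time; "q": joint angles; "qvel": joint speeds; "joint_torque": joint torques, N m; "position": TCP position; "orientation": TCP orientation; "contact_force": force on the tool from outside, world axes, zero at the start; "moment": the same for the moment, N m; "finger_gap": finger opening in m; "finger_force": force on a finger pad.
Only numpy, scipy, OpenCV 4.12 (cv2) and the standard library are available. Lean on these libraries where they do the work, as an engineer would, in place of code of your own. Each camera call takes 0.05 s, during which the arm holds its last target. There are 200 camera calls.

TASK

Three clay test bars lie sunk between the rails of the wooden drying tray, too snug to be gripped there: press down on top of the longest one and draw it towards the open end of the tray until it is completely clear of the rails and lies flat on the tray's open landing. Then pick it up and lay it flat in the empty framed bay of the sample board, inside the frame strips and lengthwise with it; set it down, do not drop it, and let go. Leave the two other bars, the lump of clay, the jar and the spatula where they are.

Things in the scene. Friction and masses are not known exactly. Their poses are not given: they have to be found in the camera images.
- tray: Fixed wooden drying tray, 250 (x) x 194 (y) mm. Origin: centre of its underside, on the table. Its far half (x 0 to 117 mm) has three open-topped lanes along x, centred at y -62, 0 and 62 mm, 54 mm wide, between 8 mm rails with tops 25 mm above the table; the far end is walled. The near half (x -125 to 0) is bare flat landing. Its -x points towards the robot within 15 degrees. Floor 8 mm above the table
- bar_long: The bar to move: tan clay, 104 (x) x 50 (y) x 16 mm high, 0.11 to 0.22 kg, loose in any one of the lanes, long axis along it, top 24 mm above the table (1 mm below the rail tops), 2 mm free each side. Origin: centre of its underside. Smooth on the waxed tray: it slides while shut fingers press it with 5 to 25 N (1 to 2 mm beyond first touch) and pull slowly. Told apart by length alone
- bar_mid: Another clay bar, 84 x 50 x 16 mm, in another lane; leave it. Origin at the centre of its underside
- bar_short: Another clay bar, 64 x 50 x 16 mm, in another lane; leave it. Origin at the centre of its underside
- board: Fixed flat wooden sample board, 150 (x) x 230 (y) x 12 mm, lying on the table on the other side of the work area from the tray (either side, turned up to 25 degrees). Origin at the centre of its underside
- bay (a point): Centre of the floor of the empty bay on the board (65 mm towards the board's -y from its centre, 12 mm above the table), with the board's axes. The bay is 120 mm long (x) and 66 mm wide (y) inside a frame of wooden strips 6 mm wide and 3 mm high
- lump: Pale rounded lump of clay, 68 mm across, 33 mm high, loose on the board about 130 mm from the bay's centre; leave it. Origin at the centre of its underside
- jar: Closed jar, 64 mm across, 85 mm high, standing on the table beyond the tray and board; leave it. Origin at the centre of its underside
- spatula: Hand spatula 200 mm long lying on the table beyond the work; leave it. Origin at the middle of its length
There are look-alikes about, which are no part of the job. What is shaped like the bar_long but green or turquoise is not meant.

How it is judged:
By the outcome, as a careful person would: the job done as asked, in the order asked, and still so for the second after the job is handed in, with the robot touching nothing.
It also fails if it takes over 51 s, if anything falls off the work surface, if the arm or the gripper's body presses on something with over 40 N, if the wrist force passes 120 N, or if a joint passes its speed limit or range.

## Working session

There is one attempt and no reset: what is moved stays moved. The work goes in short steps, Python scripts to look and compute and a tool call to move; the robot and the scene stay as the last step left them, time stands still between calls to the robot, and variables do not carry over. Pictures are saved under pics/ and viewed, at most 10 in all, crops included, and the job is handed in when it is done.

Besides the shell and the picture viewer there is one more tool, called after "Call:" as name(argument=value, ...), one argument or row to a line, values as JSON. drive_tool: Moves the arm, as the interface text tells. Its arguments: {"type":"object","properties":{"dp":{"type":"array"},"delta_rot":{"type":"array"},"grip":{"type":"array"},"grip_force":{"type":"number"}},"required":["dp","delta_rot","grip"]}

```bash
mkdir -p pics; ls; cat > h.py <<'E'
import numpy as np, cv2, pickle
from rig import state, viewer, arm
def snap(name,tag):
    c=viewer.camera(name); cv2.imwrite(f'pics/{tag}.png',c['color'][:,:,::-1]); pickle.dump(c,open(f'{tag}.pkl','wb')); return c
def cloud(c):
    K=c['intrinsics']; z=c['range_z']; v,u=np.mgrid[:z.shape[0],:z.shape[1]]
    p=np.stack([(u-K[0,2])/K[0,0]*z,(v-K[1,2])/K[1,1]*z,z],-1)
    return p@np.array(c['rotation']).T+c['xyz']
def ray(c,uv,h):
    K=c['intrinsics']; uv=np.atleast_2d(uv).astype(float)
    d=np.c_[(uv[:,0]-K[0,2])/K[0,0],(uv[:,1]-K[1,2])/K[1,1],np.ones(len(uv))]@np.array(c['rotation']).T
    o=np.array(c['xyz']); return o+d*((h-o[2])/d[:,2])[:,None]
E
python3 - <<'E'
from h import *
a=snap('scene','sc');b=snap('side','sd')
print(state()); 
for c in(a,b): print(c['intrinsics'],c['xyz'],c['rotation'])
cv2.imwrite('pics/both.png',np.vstack([cv2.resize(np.hstack([a['color'],b['color']])[:,:,::-1],(800,300))]))
E
```

```text
pics
{'clock': 0.1, 'q': array([-1.38580616e+00,  1.16495321e-01,  1.44219616e+00,  1.80594236e-05,
        1.58402195e+00, -3.78316629e-02]), 'qvel': array([-0.00064145, -0.00177525, -0.00112589,  0.00046841, -0.00117173,
       -0.00129781]), 'joint_torque': array([ 3.89203546e-03, -7.22896242e+01, -6.23864722e+01,  7.82523933e-02,
        2.27983994e-02, -8.02819886e-05]), 'position': array([ 0.14910496, -0.65813602,  0.2179418 ]), 'orientation': array([-3.14047336e+00, -6.04360369e-05,  2.22822022e-01]), 'contact_force': array([-1.12361749,  0.51838584,  0.03172647]), 'moment': array([-0.00876764,  0.03064961, -0.04455097]), 'finger_force': 0.0, 'finger_gap': 0.09311290939003171}
[[369.00543177   0.         262.29071526]
 [  0.         369.00543177 191.39447868]
 [  0.           0.           1.        ]] [ 1.39848092 -0.27129345  0.6562804 ] [-2.19549507 -0.00815233  1.3217943 ]
[[348.06450611   0.         256.11464966]
 [  0.         348.06450611 191.08547094]
 [  0.           0.           1.        ]] [0.37583211 0.57040918 0.79189122] [-2.39459481  0.00504042 -2.85114951]
```

View pics/sc.png

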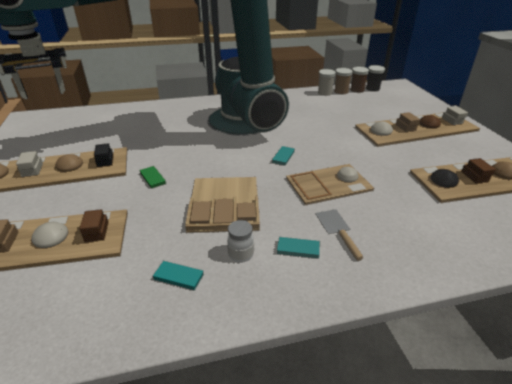

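View pics/sd.png

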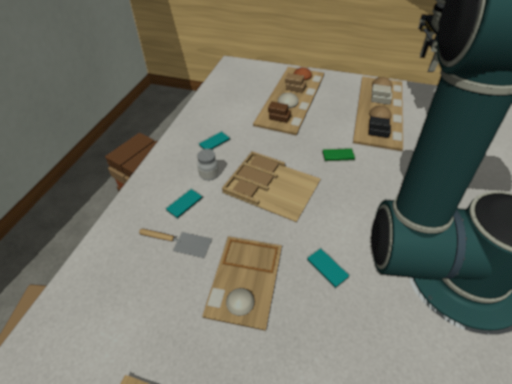

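The scene view shows the tray at (225,203), with bars at about (201,212), (224,210) and (246,212). It also shows the board at (330,183) with the empty bay at (312,185) and the lump at (349,175), the jar at (240,240) and the spatula at (345,235). The turquoise and green slabs at (179,275), (299,247), (284,155) and (152,177) are look-alikes. So the candidates for bar_long are the three tan bars. The side view shows the same bars at (266,162), (252,173) and (242,187).

```bash
cat >> h.py <<'E'
from scipy.spatial.transform import Rotation as R_
_l=lambda c:R_.from_euler('xyz',c['rotation']).as_matrix()
def cloud(c):
    K=c['intrinsics']; z=c['range_z']; v,u=np.mgrid[:z.shape[0],:z.shape[1]]
    return np.stack([(u-K[0,2])/K[0,0]*z,(v-K[1,2])/K[1,1]*z,z],-1)@_l(c).T+c['xyz']
def ray(c,uv,h):
    K=c['intrinsics']; uv=np.atleast_2d(uv).astype(float)
    d=np.c_[(uv[:,0]-K[0,2])/K[0,0],(uv[:,1]-K[1,2])/K[1,1],np.ones(len(uv))]@_l(c).T
    o=np.array(c['xyz']); return o+d*((h-o[2])/d[:,2])[:,None]
def load(t): return pickle.load(open(t+'.pkl','rb'))
# metric top view of plane height h, window x0,y0 (m), scale px/m ; image up=+x, left=+y
def ortho(c,h,x0,x1,y0,y1,s):
    X=np.array([[x1,y1],[x1,y0],[x0,y0],[x0,y1]]); R=_l(c);K=c['intrinsics']
    p=(np.c_[X,np.full(4,h)]-c['xyz'])@R; p=np.c_[p[:,0]/p[:,2]*K[0,0]+K[0,2],p[:,1]/p[:,2]*K[1,1]+K[1,2]]
    w,hh=int((y1-y0)*s),int((x1-x0)*s)
    H=cv2.getPerspectiveTransform(p.astype(np.float32),np.float32([[0,0],[w,0],[w,hh],[0,hh]]))
    return cv2.warpPerspective(c['color'],H,(w,hh),flags=cv2.INTER_CUBIC)[:,:,::-1]
E
python3 - <<'E'
from h import *
for t,uvs in(('sc',[(201,212),(224,210),(246,212),(225,190),(312,185),(349,175),(240,229),(100,300)]),('sd',[(266,162),(252,173),(242,187),(290,190),(250,256),(241,300),(207,157),(150,300)])):
    c=load(t);P=cloud(c)
    for u,v in uvs: print(t,(u,v),P[v,u].round(3),ray(c,(u,v),.02)[0].round(3))
a=load('sc');b=load('sd')
P=ray(b,[(255,152),(320,180),(299,219),(223,190),(228,237),(282,244),(264,328),(205,318)],.01);print(P.round(3))
m=P.mean(0)
A=cv2.resize(a['color'][165:240,170:270,::-1],(800,600),interpolation=cv2.INTER_CUBIC)
B=cv2.resize(b['color'][140:230,210:330,::-1],(800,600),interpolation=cv2.INTER_CUBIC)
cv2.imwrite('pics/crops.png',np.hstack([cv2.resize(A,(400,300)),cv2.resize(B,(400,300))]));cv2.imwrite('pics/cropB.png',B)
E
```

```text
sc (201, 212) [ 0.602 -0.235  0.023] [ 0.598 -0.235  0.02 ]
sc (224, 210) [ 0.61  -0.173  0.024] [ 0.605 -0.173  0.02 ]
sc (246, 212) [ 0.632 -0.117  0.024] [ 0.627 -0.116  0.02 ]
sc (225, 190) [ 0.496 -0.152  0.009] [ 0.512 -0.154  0.02 ]
sc (312, 185) [0.536 0.111 0.011] [0.548 0.106 0.02 ]
sc (349, 175) [0.545 0.226 0.036] [0.523 0.239 0.02 ]
sc (240, 229) [ 0.764 -0.159  0.085] [ 0.692 -0.146  0.02 ]
sc (100, 300) [ 0.823 -0.479  0.001] [ 0.84  -0.473  0.02 ]
sd (266, 162) [ 0.59  -0.244  0.023] [ 0.59  -0.247  0.02 ]
sd (252, 173) [ 0.618 -0.182  0.023] [ 0.619 -0.185  0.02 ]
sd (242, 187) [ 0.629 -0.114  0.024] [ 0.631 -0.117  0.02 ]
sd (290, 190) [ 0.489 -0.159  0.006] [ 0.487 -0.147  0.02 ]
sd (250, 256) [0.535 0.106 0.013] [0.534 0.11  0.02 ]
sd (241, 300) [0.514 0.24  0.044] [0.519 0.23  0.02 ]
sd (207, 157) [ 0.752 -0.152  0.082] [ 0.785 -0.215  0.02 ]
sd (150, 300) [ 0.733  0.283 -0.002] [0.723 0.291 0.02 ]
[[ 0.643 -0.296  0.01 ]
 [ 0.407 -0.225  0.01 ]
 [ 0.439 -0.053  0.01 ]
 [ 0.686 -0.098  0.01 ]
 [ 0.612  0.063  0.01 ]
 [ 0.465  0.044  0.01 ]
 [ 0.45   0.274  0.01 ]
 [ 0.586  0.29   0.01 ]]
```

View pics/cropB.png

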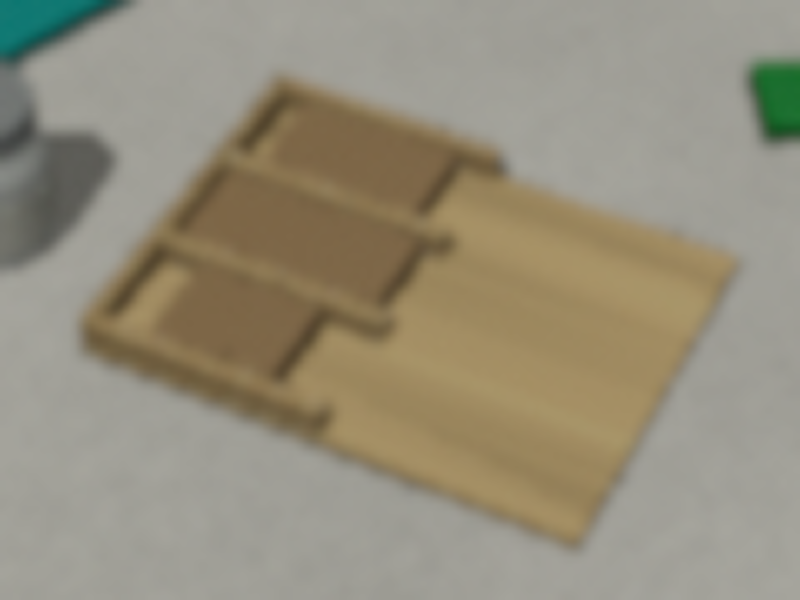

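The close crop shows three tan bars. The middle lane's bar, spanning (180,225) to (425,245), is longest at roughly 104 mm. The top one at (365,160) is mid length and the bottom one at (245,320) is short. Next I'll measure exactly with bar and board masks from both cameras.

```bash
cat > m.py <<'E'
from h import *
for t in('sc','sd'):
    c=load(t);P=cloud(c)
    hsv=cv2.cvtColor(c['color'],cv2.COLOR_RGB2HSV)
    seeds=[(201,212),(224,210),(246,212)] if t=='sc' else [(266,162),(252,173),(242,187)]
    for s in seeds:
        m=np.zeros((386,514),np.uint8); im=cv2.cvtColor(c['color'],cv2.COLOR_RGB2LAB)
        cv2.floodFill(im,m,s,0,(14,5,5),(14,5,5),4|cv2.FLOODFILL_MASK_ONLY|cv2.FLOODFILL_FIXED_RANGE|(255<<8))
        v,u=np.nonzero(m[1:-1,1:-1]); q=ray(c,np.c_[u,v],.024)
        r=cv2.minAreaRect((q[:,:2]*1000).astype(np.float32)); print(t,'bar',len(u),np.round(r[0],1),np.round(r[1],1),round(r[2],1))
    # white/tabletop segmentation: saturated wood = tray & board outlines
    m=((hsv[...,1]>70)&(hsv[...,0]>8)&(hsv[...,0]<28)).astype(np.uint8)
    n,l,st,ce=cv2.connectedComponentsWithStats(m)
    for nm,s in (('tray',(225,190) if t=='sc' else (290,190)),('board',(315,170+14) if t=='sc' else (250,256))):
        q=l==l[s[1],s[0]]
        if l[s[1],s[0]]==0: print('no',nm,hsv[s[1],s[0]]);continue
        ct=max(cv2.findContours(q.astype(np.uint8),0,1)[0],key=cv2.contourArea)[:,0]
        hh=cv2.convexHull(ct)
        W=ray(c,hh[:,0],.012)
        r=cv2.minAreaRect((W[:,:2]*1000).astype(np.float32)); print(t,nm,q.sum(),np.round(r[0],1),np.round(r[1],1),round(r[2],1))
        print(cv2.boxPoints(r).round(0).tolist())
E
python3 m.py
python3 - <<'E'
from h import *
A=ortho(load('sd'),.012,.43,.63,.03,.31,1400);B=ortho(load('sc'),.012,.43,.63,.03,.31,1400)
cv2.imwrite('pics/bd.png',np.vstack([A,B]));print(A.shape)
E
```

```text
sc bar 1316 [ 611.2 -178.2] [187.9 115.2] 79.9
sc bar 1303 [ 611.2 -178.1] [187.3 115.2] 79.9
sc bar 1303 [ 611.2 -178.1] [187.3 115.2] 79.9
sc tray 3341 [ 556.  -167.3] [195.7 248.3] 78.7
[[415.0, -239.0], [659.0, -288.0], [697.0, -96.0], [453.0, -47.0]]
sc board 1683 [535.1 165.8] [154.1 229. ] 4.9
[[449.0, 273.0], [468.0, 45.0], [622.0, 58.0], [602.0, 286.0]]
sd bar 1358 [ 606.2 -166.7] [200.3 128.9] 78.6
sd bar 1358 [ 606.2 -166.7] [200.3 128.9] 78.6
sd bar 1358 [ 606.2 -166.7] [200.3 128.9] 78.6
sd tray 3798 [ 550.  -167.2] [208.2 254.8] 78.7
[[405.0, -244.0], [654.0, -294.0], [695.0, -90.0], [446.0, -40.0]]
sd board 4187 [529.3 169.8] [148.  229.7] 4.8
[[446.0, 278.0], [465.0, 49.0], [613.0, 62.0], [593.0, 290.0]]
(280, 392, 3)
```

View pics/bd.png

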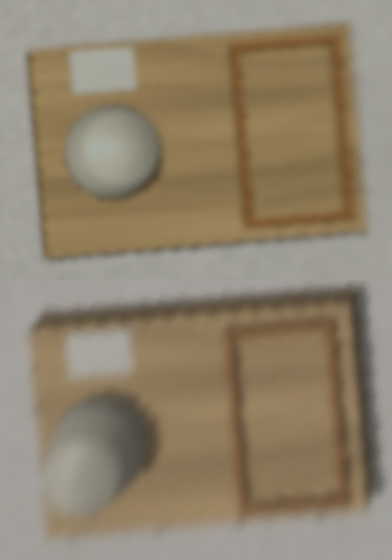

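The ortho view of the board shows the frame corners at about (230,45), (344,38), (357,222) and (245,228) in the upper panel. That puts the bay at about (0.534, 0.102) with yaw 4.8°, which agrees with the board outline. One more numeric measurement of the bar and tray frame, with the first transit alongside it.

```bash
python3 - <<'E'
from h import *
c=load('sd'); f=lambda x,y,h: ray(c,(210+x*.15-.42,140+y*.15-.42),h)[0]
near=[f(740,262,.008),f(575,545,.008)]; far=[f(285,75,.025),f(85,318,.025)]
yaw=np.deg2rad(-11.3); ex=np.array([np.cos(yaw),np.sin(yaw)]);ey=np.array([-ex[1],ex[0]])
print('near',np.round(near,3),'far',np.round(far,3),'len',np.linalg.norm(np.mean(far,0)[:2]-np.mean(near,0)[:2]))
d=np.mean(far,0)-np.mean(near,0); print('yaw',np.degrees(np.arctan2(d[1],d[0])))
o=(np.mean(near,0)[:2]+125*1e-3*ex); o2=np.mean(far,0)[:2]-.125*ex; print('o',o,o2)
# profile along middle lane in both cameras, using z=.024 ray of darker bar colour
for t in('sd','sc'):
    c=load(t); K=c['intrinsics']; R=_l=R_.from_euler('xyz',c['rotation']).as_matrix()
    oo=(o+o2)/2
    def val(s,l):
        X=np.r_[oo+s*ex+l*ey,.024]; p=(X-c['xyz'])@R; u=np.float32([[p[0]/p[2]*K[0,0]+K[0,2]]]);v=np.float32([[p[1]/p[2]*K[1,1]+K[1,2]]])
        return cv2.remap(c['color'],u,v,cv2.INTER_LINEAR)[0,0]
    print(t,'along',[(int(s),int(val(s/1e3,0).sum()//3)) for s in range(-20,130,5)])
    print(t,'across',[(int(l),int(val(.06,l/1e3).sum()//3)) for l in range(-45,46,3)])
print(state()['position'])
E
```

```text
near [[ 0.407 -0.232  0.008]
 [ 0.446 -0.044  0.008]] far [[ 0.648 -0.282  0.025]
 [ 0.686 -0.095  0.025]] len 0.24596912446671948
yaw -11.909876034563913
o [ 0.548794   -0.16231785] [ 0.54431459 -0.16409266]
sd along [(-20, 127), (-15, 127), (-10, 127), (-5, 126), (0, 117), (5, 84), (10, 79), (15, 97), (20, 100), (25, 99), (30, 100), (35, 100), (40, 99), (45, 100), (50, 99), (55, 99), (60, 99), (65, 99), (70, 99), (75, 99), (80, 99), (85, 99), (90, 99), (95, 99), (100, 99), (105, 99), (110, 92), (115, 80), (120, 95), (125, 125)]
sd across [(-45, 100), (-42, 103), (-39, 107), (-36, 112), (-33, 114), (-30, 112), (-27, 104), (-24, 99), (-21, 96), (-18, 97), (-15, 98), (-12, 99), (-9, 99), (-6, 99), (-3, 99), (0, 99), (3, 99), (6, 99), (9, 99), (12, 100), (15, 100), (18, 101), (21, 104), (24, 109), (27, 111), (30, 111), (33, 106), (36, 101), (39, 99), (42, 99), (45, 99)]
sc along [(-20, 133), (-15, 132), (-10, 133), (-5, 132), (0, 131), (5, 125), (10, 113), (15, 107), (20, 106), (25, 107), (30, 106), (35, 106), (40, 106), (45, 106), (50, 106), (55, 106), (60, 107), (65, 106), (70, 106), (75, 107), (80, 106), (85, 106), (90, 106), (95, 107), (100, 106), (105, 107), (110, 101), (115, 94), (120, 101), (125, 82)]
sc across [(-45, 106), (-42, 106), (-39, 97), (-36, 99), (-33, 123), (-30, 124), (-27, 107), (-24, 96), (-21, 104), (-18, 107), (-15, 106), (-12, 106), (-9, 106), (-6, 106), (-3, 106), (0, 107), (3, 106), (6, 106), (9, 106), (12, 106), (15, 105), (18, 106), (21, 106), (24, 101), (27, 102), (30, 119), (33, 115), (36, 98), (39, 96), (42, 104), (45, 106)]
[ 0.14910496 -0.65813602  0.2179418 ]
```

Call:
drive_tool(
  dp=[
    [0.6, 0.8, 0],
    [0.6, 0.8, 0],
    [0.6, 0.8, 0],
    [0.6, 0.8, 0],
    [0.6, 0.8, 0],
    [0.6, 0.8, 0],
    [0.6, 0.8, 0],
    [0.6, 0.8, 0],
  ],
  delta_rot=[
    [0, 0, -0.5],
    [0, 0, -0.5],
    [0, 0, -0.5],
    [0, 0, -0.5],
    [0, 0, -0.5],
    [0, 0, -0.5],
    [0, 0, -0.5],
    [0, 0, -0.5],
  ],
  grip=[1, 1, 1, 1, 1, 1, 1, 1],
  grip_force=20,
)

```text
clock: 0.9
position: [0.2696, -0.4973, 0.2183]
orientation: [-3.141, 0.0, -0.198]
contact_force: [-0.8, -0.2, 0.3]
finger_gap: 0.0337
finger_force: 0.0
```

Call:
drive_tool(
  dp=[
    [0.84, 0.8, 0],
    [0.84, 0.8, 0],
    [0.84, 0.8, 0],
    [0.84, 0.8, 0],
    [0.84, 0.8, 0],
    [0.84, 0.8, 0],
    [0.84, 0.8, 0],
    [0.84, 0.8, 0],
  ],
  delta_rot=[
    [0, 0, 0],
    [0, 0, 0],
    [0, 0, 0],
    [0, 0, 0],
    [0, 0, 0],
    [0, 0, 0],
    [0, 0, 0],
    [0, 0, 0],
  ],
  grip=[1, 1, 1, 1, 1, 1, 1, 1],
)

```text
clock: 1.7
position: [0.4378, -0.3373, 0.2184]
orientation: [-3.141, 0.0, -0.196]
contact_force: [-0.9, -0.9, 0.2]
finger_gap: 0.0005
finger_force: 0.0
```

Call:
drive_tool(
  dp=[
    [0.84, 0.8, -0.6],
    [0.84, 0.8, -0.7],
    [0.84, 0.8, -0.7],
    [0.84, 0.8, -0.7],
    [0.84, 0.8, -0.7],
    [0.84, 0.8, -0.7],
    [0.84, 0.8, -0.7],
    [0.84, 0.8, -0.7],
  ],
  delta_rot=[
    [0, 0, 0],
    [0, 0, 0],
    [0, 0, 0],
    [0, 0, 0],
    [0, 0, 0],
    [0, 0, 0],
    [0, 0, 0],
    [0, 0, 0],
  ],
  grip=[1, 1, 1, 1, 1, 1, 1, 1],
)

```text
clock: 2.5
position: [0.6057, -0.1773, 0.0801]
orientation: [-3.142, 0.0, -0.196]
contact_force: [-0.3, -1.2, 0.4]
finger_gap: 0.0007
finger_force: 0.0
```

Call:
drive_tool(
  dp=[
    [0, 0, 0],
    [0, 0, 0],
    [0, 0, 0],
  ],
  delta_rot=[
    [0, 0, 0],
    [0, 0, 0],
    [0, 0, 0],
  ],
  grip=[1, 1, 1],
)

```text
clock: 2.8
position: [0.6049, -0.1789, 0.0818]
orientation: [3.141, -0.001, -0.196]
contact_force: [-0.5, -0.4, 0.2]
finger_gap: 0.0004
finger_force: 0.0
```

Call:
drive_tool(
  dp=[
    [0, 0.08, -0.5],
    [0, 0, -0.5],
    [0, 0, -0.5],
    [0, 0, -0.4],
    [0, 0, -0.1],
    [0, 0, 0],
    [0, 0, 0],
  ],
  delta_rot=[
    [0, 0, 0],
    [0, 0, 0],
    [0, 0, 0],
    [0, 0, 0],
    [0, 0, 0],
    [0, 0, 0],
    [0, 0, 0],
  ],
  grip=[1, 1, 1, 1, 1, 1, 1],
)

```text
clock: 3.5
position: [0.6054, -0.1764, 0.0316]
orientation: [3.142, -0.001, -0.196]
contact_force: [0.0, -0.2, 0.2]
finger_gap: 0.0001
finger_force: 0.0
```

Call:
drive_tool(
  dp=[
    [0, 0, -0.05],
    [0, 0, -0.05],
    [0, 0, 0],
  ],
  delta_rot=[
    [0, 0, 0],
    [0, 0, 0],
    [0, 0, 0],
  ],
  grip=[1, 1, 1],
)

```text
clock: 3.8
position: [0.6051, -0.1763, 0.0286]
orientation: [3.142, -0.0, -0.196]
contact_force: [-1.0, 0.4, -0.2]
finger_gap: 0.0007
finger_force: 0.0
```

Call:
drive_tool(
  dp=[
    [0, 0, -0.04],
    [0, 0, 0],
  ],
  delta_rot=[
    [0, 0, 0],
    [0, 0, 0],
  ],
  grip=[1, 1],
)

```text
clock: 4.0
position: [0.6051, -0.1763, 0.0276]
orientation: [-3.142, 0.0, -0.196]
contact_force: [-0.1, -0.7, 0.3]
finger_gap: 0.0002
finger_force: 0.0
```

Call:
drive_tool(
  dp=[
    [0, 0, -0.04],
    [0, 0, 0],
  ],
  delta_rot=[
    [0, 0, 0],
    [0, 0, 0],
  ],
  grip=[1, 1],
)

```text
clock: 4.2
position: [0.6051, -0.1763, 0.0265]
orientation: [-3.142, 0.0, -0.196]
contact_force: [0.1, 0.8, -0.8]
finger_gap: 0.0005
finger_force: 0.0
```

Call:
drive_tool(
  dp=[
    [0, 0, -0.06],
    [0, 0, 0],
  ],
  delta_rot=[
    [0, 0, 0],
    [0, 0, 0],
  ],
  grip=[1, 1],
)

```text
clock: 4.4
position: [0.605, -0.1763, 0.0249]
orientation: [-3.142, 0.0, -0.196]
contact_force: [0.0, 0.3, -0.8]
finger_gap: 0.0003
finger_force: 0.0
```

Call:
drive_tool(
  dp=[
    [0, 0, -0.04],
    [0, 0, 0],
  ],
  delta_rot=[
    [0, 0, 0],
    [0, 0, 0],
  ],
  grip=[1, 1],
)

```text
clock: 4.6
position: [0.6052, -0.1764, 0.0243]
orientation: [3.142, -0.0, -0.196]
contact_force: [1.3, -1.0, 3.2]
finger_gap: 0.0002
finger_force: 1.2
```

Contact. Press about 1 mm further.

Call:
drive_tool(
  dp=[
    [0, 0, -0.04],
    [0, 0, 0],
    [0, 0, 0],
  ],
  delta_rot=[
    [0, 0, 0],
    [0, 0, 0],
    [0, 0, 0],
  ],
  grip=[1, 1, 1],
)

```text
clock: 4.9
position: [0.6056, -0.1765, 0.0243]
orientation: [3.141, -0.001, -0.196]
contact_force: [-3.3, 0.8, 9.7]
finger_gap: 0.0006
finger_force: 5.1
```

Call:
drive_tool(
  dp=[
    [-0.1, 0.02, -0.01],
    [-0.15, 0.03, 0],
    [-0.15, 0.03, 0],
    [-0.15, 0.03, 0],
    [-0.15, 0.03, 0],
    [-0.15, 0.03, 0],
    [-0.15, 0.03, 0],
    [-0.15, 0.03, 0],
  ],
  delta_rot=[
    [0, 0, 0],
    [0, 0, 0],
    [0, 0, 0],
    [0, 0, 0],
    [0, 0, 0],
    [0, 0, 0],
    [0, 0, 0],
    [0, 0, 0],
  ],
  grip=[1, 1, 1, 1, 1, 1, 1, 1],
)

```text
clock: 5.7
position: [0.5774, -0.1709, 0.0242]
orientation: [3.141, -0.003, -0.196]
contact_force: [3.2, -0.3, 8.6]
finger_gap: 0.0004
finger_force: 4.3
```

```bash
python3 - <<'E'
from h import *
c=snap('side','sd2')
cv2.imwrite('pics/s2.png',cv2.resize(c['color'][140:230,210:330,::-1],(480,360),interpolation=cv2.INTER_CUBIC))
E
```

```text
(no output)
```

View pics/s2.png

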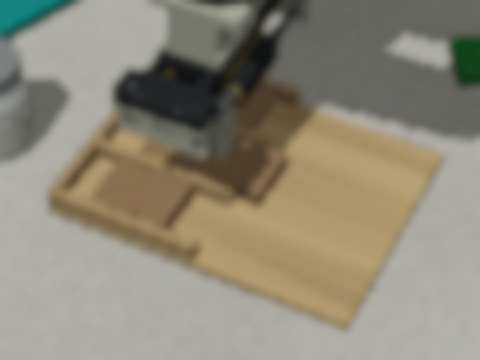

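The bar has moved with the fingers: its near end is now at about (265,195), past the rail ends. I'll keep pulling.

Call:
drive_tool(
  dp=[
    [-0.15, 0.03, 0],
    [-0.15, 0.03, 0],
    [-0.15, 0.03, 0],
    [-0.15, 0.03, 0],
    [-0.15, 0.03, 0],
    [-0.15, 0.03, 0],
    [-0.15, 0.03, 0],
    [-0.15, 0.03, 0],
  ],
  delta_rot=[
    [0, 0, 0],
    [0, 0, 0],
    [0, 0, 0],
    [0, 0, 0],
    [0, 0, 0],
    [0, 0, 0],
    [0, 0, 0],
    [0, 0, 0],
  ],
  grip=[1, 1, 1, 1, 1, 1, 1, 1],
)

```text
clock: 6.55
position: [0.5474, -0.1649, 0.0242]
orientation: [3.141, -0.003, -0.196]
contact_force: [2.0, 0.1, 9.0]
finger_gap: 0.0006
finger_force: 4.4
```

Call:
drive_tool(
  dp=[
    [-0.15, 0.03, 0],
    [-0.15, 0.03, 0],
    [-0.15, 0.03, 0],
    [-0.15, 0.03, 0],
    [-0.15, 0.03, 0],
    [-0.15, 0.03, 0],
    [-0.15, 0.03, 0],
    [-0.15, 0.03, 0],
  ],
  delta_rot=[
    [0, 0, 0],
    [0, 0, 0],
    [0, 0, 0],
    [0, 0, 0],
    [0, 0, 0],
    [0, 0, 0],
    [0, 0, 0],
    [0, 0, 0],
  ],
  grip=[1, 1, 1, 1, 1, 1, 1, 1],
)

```text
clock: 7.35
position: [0.5174, -0.1589, 0.0242]
orientation: [3.141, -0.003, -0.196]
contact_force: [3.7, -0.5, 8.9]
finger_gap: 0.0006
finger_force: 4.4
```

Call:
drive_tool(
  dp=[
    [-0.15, 0.03, 0],
    [-0.15, 0.03, 0],
    [-0.15, 0.03, 0],
    [-0.15, 0.03, 0],
    [-0.15, 0.03, 0],
    [-0.15, 0.03, 0],
    [-0.15, 0.03, 0],
    [-0.1, 0.02, 0],
  ],
  delta_rot=[
    [0, 0, 0],
    [0, 0, 0],
    [0, 0, 0],
    [0, 0, 0],
    [0, 0, 0],
    [0, 0, 0],
    [0, 0, 0],
    [0, 0, 0],
  ],
  grip=[1, 1, 1, 1, 1, 1, 1, 1],
)

```text
clock: 8.15
position: [0.4886, -0.1532, 0.0242]
orientation: [3.141, -0.003, -0.196]
contact_force: [2.5, -0.6, 8.5]
finger_gap: 0.0007
finger_force: 4.4
```

Call:
drive_tool(
  dp=[
    [0, 0, 0],
    [0, 0, 0],
  ],
  delta_rot=[
    [0, 0, 0],
    [0, 0, 0],
  ],
  grip=[1, 1],
)

```text
clock: 8.35
position: [0.4884, -0.1531, 0.0242]
orientation: [3.141, -0.002, -0.196]
contact_force: [-1.8, 0.2, 11.2]
finger_gap: 0.0009
finger_force: 5.9
```

Call:
drive_tool(
  dp=[
    [0, 0, 0.3],
    [0, 0, 0.7],
    [0, 0, 1],
    [0, 0, 1],
    [0, 0, 1],
    [0, 0, 0],
    [0, 0, 0],
  ],
  delta_rot=[
    [0, 0, 0],
    [0, 0, 0],
    [0, 0, 0],
    [0, 0, 0],
    [0, 0, 0],
    [0, 0, 0],
    [0, 0, 0],
  ],
  grip=[1, 1, 1, 0, 0, 0, 0],
)

```text
clock: 9.05
position: [0.4877, -0.1528, 0.1232]
orientation: [3.141, -0.001, -0.196]
contact_force: [-0.4, -0.6, 0.3]
finger_gap: 0.0278
finger_force: 0.0
```

```bash
cat > look.py <<'E'
from h import *
c=snap('side','sd3'); e=snap('scene','sc3')
B=lambda c:ortho(c,.024,.38,.72,-.32,-.02,1200)
cv2.imwrite('pics/s3.png',np.hstack([B(c),B(e)])); print(B(c).shape)
E
python3 look.py
```

```text
(407, 360, 3)
```

View pics/s3.png

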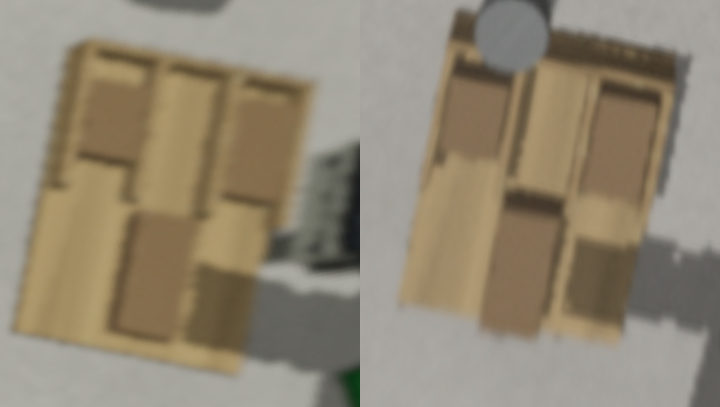

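The view shows the long bar out on the landing, with top corners at about (138,208), (196,215), (176,338) and (120,328) in the left panel. The mid and short bars haven't moved. Next I'll check the clearance numerically.

```bash
python3 - <<'E'
from h import *
yaw=np.deg2rad(-11.4); ex=np.array([np.cos(yaw),np.sin(yaw)]);ey=np.array([-ex[1],ex[0]]); oo=np.array([.5466,-.1632])
for t in('sd3','sc3'):
    c=load(t);K=c['intrinsics'];R=R_.from_euler('xyz',c['rotation']).as_matrix()
    def prof(s,l):
        X=np.c_[oo+np.outer(s,ex)+np.outer(l,ey),np.full(len(s),.024)]; p=(X-c['xyz'])@R
        m=[(p[:,0]/p[:,2]*K[0,0]+K[0,2]).astype(np.float32)[:,None],(p[:,1]/p[:,2]*K[1,1]+K[1,2]).astype(np.float32)[:,None]]
        return cv2.remap(c['color'],*m,cv2.INTER_LINEAR)[:,0].mean(1).astype(int)
    o=lambda s,l:print(t,list(zip((np.round(s*1e3)).astype(int).tolist(),prof(s,l*np.ones(len(s))).tolist())) if np.ndim(l)==0 else 0)
    s=np.arange(-.12,.02,.004); print('bar');o(s,0.);print('rails');
    for l in(-.031,.031): o(np.arange(-.02,.024,.004),l)
    l=np.arange(-.04,.041,.004)
    for k in(-.09,-.03): print('across',k,list(zip((l*1e3).round().astype(int).tolist(),prof(np.full(len(l),k),l).tolist())))
E
```

```text
bar
sd3 [(-120, 139), (-116, 129), (-112, 100), (-108, 91), (-104, 103), (-100, 106), (-96, 106), (-92, 105), (-88, 106), (-84, 106), (-80, 106), (-76, 106), (-72, 106), (-68, 106), (-64, 106), (-60, 106), (-56, 106), (-52, 106), (-48, 105), (-44, 105), (-40, 106), (-36, 106), (-32, 106), (-28, 105), (-24, 105), (-20, 105), (-16, 105), (-12, 107), (-8, 113), (-4, 124), (0, 132), (4, 134), (8, 133), (12, 133), (16, 133)]
rails
sd3 [(-20, 138), (-16, 137), (-12, 137), (-8, 134), (-4, 121), (0, 110), (4, 115), (8, 121), (12, 122), (16, 119), (20, 118)]
sd3 [(-20, 85), (-16, 93), (-12, 103), (-8, 121), (-4, 121), (0, 111), (4, 118), (8, 123), (12, 123), (16, 124), (20, 124)]
across -0.09 [(-40, 86), (-36, 89), (-32, 100), (-28, 111), (-24, 112), (-20, 108), (-16, 105), (-12, 106), (-8, 106), (-4, 106), (0, 106), (4, 106), (8, 107), (12, 106), (16, 106), (20, 104), (24, 95), (28, 84), (32, 90), (36, 114), (40, 136)]
across -0.03 [(-40, 145), (-36, 144), (-32, 141), (-28, 133), (-24, 121), (-20, 111), (-16, 106), (-12, 106), (-8, 105), (-4, 106), (0, 105), (4, 105), (8, 106), (12, 105), (1
[... 546 characters left out ...]
), (-4, 112), (0, 122), (4, 129), (8, 128), (12, 128), (16, 128), (20, 126)]
sc3 [(-20, 144), (-16, 144), (-12, 143), (-8, 143), (-4, 141), (0, 138), (4, 135), (8, 133), (12, 133), (16, 134), (20, 132)]
across -0.09 [(-40, 145), (-36, 142), (-32, 134), (-28, 123), (-24, 107), (-20, 107), (-16, 108), (-12, 108), (-8, 108), (-4, 108), (0, 108), (4, 109), (8, 109), (12, 109), (16, 109), (20, 109), (24, 120), (28, 140), (32, 146), (36, 147), (40, 146)]
across -0.03 [(-40, 124), (-36, 135), (-32, 111), (-28, 84), (-24, 90), (-20, 106), (-16, 109), (-12, 109), (-8, 109), (-4, 110), (0, 109), (4, 109), (8, 109), (12, 108), (16, 108), (20, 108), (24, 113), (28, 135), (32, 145), (36, 146), (40, 144)]
```

The bar is clear of the rails by about 5 mm and centred near (0.491, -0.153). I'll open, descend and grip.

Call:
drive_tool(
  dp=[
    [0.1, 0, 0],
    [0, 0, 0],
    [0, 0, 0],
    [0, 0, 0],
    [0, 0, -0.5],
    [0, 0, -0.7],
    [0, 0, -0.5],
    [0, 0, 0],
  ],
  delta_rot=[
    [0, 0, 0],
    [0, 0, 0],
    [0, 0, 0],
    [0, 0, 0],
    [0, 0, 0],
    [0, 0, 0],
    [0, 0, 0],
    [0, 0, 0],
  ],
  grip=[0, 0, 0, 0, 0, 0, 0, 0],
)

```text
clock: 9.95
position: [0.4891, -0.1525, 0.078]
orientation: [-3.141, 0.003, -0.196]
contact_force: [0.1, 1.2, 0.1]
finger_gap: 0.0923
finger_force: 0.0
```

Call:
drive_tool(
  dp=[
    [0, 0, -0.6],
    [0, 0, -0.6],
    [0, 0, -0.6],
    [0, 0, -0.5],
    [0, 0, -0.3],
    [0, 0, 0],
    [0, 0, 0],
  ],
  delta_rot=[
    [0, 0, 0],
    [0, 0, 0],
    [0, 0, 0],
    [0, 0, 0],
    [0, 0, 0],
    [0, 0, 0],
    [0, 0, 0],
  ],
  grip=[0, 0, 0, 0, 0, 0, 0],
)

```text
clock: 10.65
position: [0.4903, -0.1529, 0.0156]
orientation: [3.142, -0.0, -0.196]
contact_force: [-0.5, 0.3, 0.2]
finger_gap: 0.093
finger_force: 0.0
```

Call:
drive_tool(
  dp=[
    [0, 0, -0.08],
    [0, 0, 0],
    [0, 0, 0],
    [0, 0, 0],
    [0, 0, 0],
    [0, 0, 0],
    [0, 0, 0],
    [0, 0, 0],
  ],
  delta_rot=[
    [0, 0, 0],
    [0, 0, 0],
    [0, 0, 0],
    [0, 0, 0],
    [0, 0, 0],
    [0, 0, 0],
    [0, 0, 0],
    [0, 0, 0],
  ],
  grip=[1, 1, 1, 1, 1, 1, 1, 1],
  grip_force=20,
)

```text
clock: 11.45
position: [0.4902, -0.1528, 0.0135]
orientation: [3.142, -0.0, -0.196]
contact_force: [-0.4, 0.6, 1.4]
finger_gap: 0.0499
finger_force: 20.0
```

Call:
drive_tool(
  dp=[
    [0, 0, 0],
    [0, 0, 0],
    [0, 0, 0],
  ],
  delta_rot=[
    [0, 0, 0],
    [0, 0, 0],
    [0, 0, 0],
  ],
  grip=[1, 1, 1],
)

```text
clock: 11.75
position: [0.4902, -0.1528, 0.0135]
orientation: [3.142, -0.0, -0.196]
contact_force: [0.4, -0.2, 1.6]
finger_gap: 0.0496
finger_force: 20.0
```

Call:
drive_tool(
  dp=[
    [0, 0, 0.2],
    [0, 0, 0.4],
    [0, 0, 0.6],
    [0, 0, 0.8],
    [0, 0, 0.7],
    [0, 0, 0.3],
    [0, 0, 0],
  ],
  delta_rot=[
    [0, 0, 0],
    [0, 0, 0],
    [0, 0, 0],
    [0, 0, 0],
    [0, 0, 0],
    [0, 0, 0],
    [0, 0, 0],
  ],
  grip=[1, 1, 1, 1, 1, 1, 1],
)

```text
clock: 12.45
position: [0.4907, -0.153, 0.0901]
orientation: [3.141, -0.002, -0.196]
contact_force: [-0.5, -0.1, -1.2]
finger_gap: 0.0499
finger_force: 20.0
```

Call:
drive_tool(
  dp=[
    [0.05, 0.3, 0],
    [0.12, 0.7, 0],
    [0.12, 0.7, 0],
    [0.12, 0.7, 0],
    [0.12, 0.7, 0],
    [0.12, 0.7, 0],
    [0.12, 0.7, 0],
    [0.12, 0.7, 0],
  ],
  delta_rot=[
    [0, 0, 0.1],
    [0, 0, 0.2],
    [0, 0, 0.2],
    [0, 0, 0.2],
    [0, 0, 0.2],
    [0, 0, 0.2],
    [0, 0, 0.2],
    [0, 0, 0.2],
  ],
  grip=[1, 1, 1, 1, 1, 1, 1, 1],
)

```text
clock: 13.25
position: [0.5119, -0.0216, 0.0873]
orientation: [-3.141, 0.002, -0.038]
contact_force: [0.0, -0.3, -1.7]
finger_gap: 0.0495
finger_force: 20.0
```

Call:
drive_tool(
  dp=[
    [0.12, 0.7, 0],
    [0.12, 0.7, 0],
    [0.12, 0.7, 0],
    [0.12, 0.7, 0],
    [0.12, 0.7, 0],
    [0.12, 0.7, 0],
    [0.12, 0.8, 0],
    [0, 0, 0],
  ],
  delta_rot=[
    [0, 0, 0.2],
    [0, 0, 0.2],
    [0, 0, 0.2],
    [0, 0, 0.2],
    [0, 0, 0.2],
    [0, 0, 0.18],
    [0, 0, 0],
    [0, 0, 0],
  ],
  grip=[1, 1, 1, 1, 1, 1, 1, 1],
)

```text
clock: 14.05
position: [0.5329, 0.1042, 0.0873]
orientation: [-3.141, 0.002, 0.087]
contact_force: [-0.4, -0.1, -1.3]
finger_gap: 0.0497
finger_force: 20.0
```

Call:
drive_tool(
  dp=[
    [0, 0, 0],
    [0, 0, 0],
    [0, 0, 0],
  ],
  delta_rot=[
    [0, 0, 0],
    [0, 0, 0],
    [0, 0, 0],
  ],
  grip=[1, 1, 1],
)

```text
clock: 14.35
position: [0.5333, 0.1017, 0.0882]
orientation: [3.142, 0.0, 0.084]
contact_force: [-0.1, -0.3, -1.3]
finger_gap: 0.0496
finger_force: 20.0
```

Call:
drive_tool(
  dp=[
    [0, 0, -0.5],
    [0, 0, -0.6],
    [0, 0, -0.6],
    [0, 0, -0.5],
    [0, 0, -0.3],
    [0, 0, 0],
    [0, 0, 0],
  ],
  delta_rot=[
    [0, 0, 0],
    [0, 0, 0],
    [0, 0, 0],
    [0, 0, 0],
    [0, 0, 0],
    [0, 0, 0],
    [0, 0, 0],
  ],
  grip=[1, 1, 1, 1, 1, 1, 1],
)

```text
clock: 15.05
position: [0.5336, 0.1022, 0.0261]
orientation: [-3.142, -0.0, 0.085]
contact_force: [-0.2, 0.2, -0.7]
finger_gap: 0.05
finger_force: 20.0
```

```bash
python3 - <<'E'
from h import *
A=ortho(snap('side','sd4'),.015,.43,.63,.0,.28,1400);B=ortho(snap('scene','sc4'),.015,.43,.63,.0,.28,1400)
cv2.imwrite('pics/s4.png',np.hstack([A,B]))
E
```

```text
(no output)
```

View pics/s4.png

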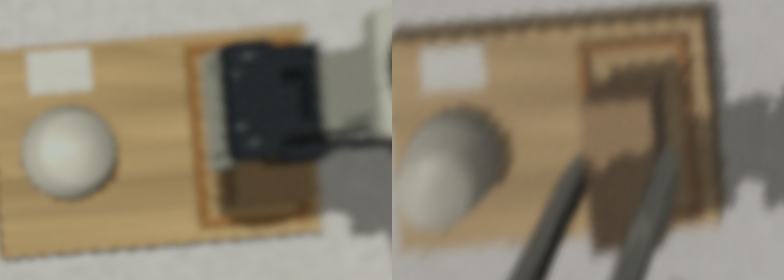

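The right panel shows the bar's far end at about row 100 and its near end at about row 250. Corrected for its height, that gives x from 0.483 to 0.587, centred on the bay as intended. The rest of the lowering can go on, gently.

Call:
drive_tool(
  dp=[
    [0, 0, -0.1],
    [0, 0, -0.1],
    [0, 0, -0.06],
    [0, 0, 0],
    [0, 0, 0],
  ],
  delta_rot=[
    [0, 0, 0],
    [0, 0, 0],
    [0, 0, 0],
    [0, 0, 0],
    [0, 0, 0],
  ],
  grip=[1, 1, 1, 1, 1],
)

```text
clock: 15.65
position: [0.5334, 0.1022, 0.0194]
orientation: [3.142, 0.0, 0.085]
contact_force: [0.2, 0.2, -1.7]
finger_gap: 0.05
finger_force: 20.0
```

Call:
drive_tool(
  dp=[
    [0, 0, -0.04],
    [0, 0, 0],
  ],
  delta_rot=[
    [0, 0, 0],
    [0, 0, 0],
  ],
  grip=[1, 1],
)

```text
clock: 15.85
position: [0.5334, 0.1022, 0.0183]
orientation: [-3.142, 0.0, 0.085]
contact_force: [-0.0, -0.1, -1.3]
finger_gap: 0.0499
finger_force: 20.0
```

Call:
drive_tool(
  dp=[
    [0, 0, -0.03],
    [0, 0, 0],
  ],
  delta_rot=[
    [0, 0, 0],
    [0, 0, 0],
  ],
  grip=[1, 1],
)

```text
clock: 16.05
position: [0.5334, 0.1022, 0.0176]
orientation: [-3.142, 0.0, 0.085]
contact_force: [-0.4, 0.4, -2.2]
finger_gap: 0.05
finger_force: 20.0
```

Call:
drive_tool(
  dp=[
    [0, 0, -0.02],
    [0, 0, 0],
  ],
  delta_rot=[
    [0, 0, 0],
    [0, 0, 0],
  ],
  grip=[1, 1],
)

```text
clock: 16.25
position: [0.5335, 0.1022, 0.0174]
orientation: [3.142, -0.0, 0.085]
contact_force: [-0.9, -0.5, 3.3]
finger_gap: 0.0496
finger_force: 20.0
```

Touchdown, with force up to +3 N. I'll release and then retreat.

Call:
drive_tool(
  dp=[
    [0, 0, 0],
    [0, 0, 0],
    [0, 0, 0],
    [0, 0, 0],
    [0, 0, 0],
    [0, 0, 0],
  ],
  delta_rot=[
    [0, 0, 0],
    [0, 0, 0],
    [0, 0, 0],
    [0, 0, 0],
    [0, 0, 0],
    [0, 0, 0],
  ],
  grip=[0.3, 0.3, 0.3, 0.2, 0.2, 0.2],
)

```text
clock: 16.85
position: [0.5334, 0.1022, 0.0171]
orientation: [-3.142, 0.0, 0.085]
contact_force: [-0.3, -1.2, -0.2]
finger_gap: 0.0742
finger_force: 0.0
```

Call:
drive_tool(
  dp=[
    [0, 0, 0.3],
    [0, 0, 0.6],
    [0, 0, 1],
    [0, 0, 1],
    [0, 0, 1],
    [0, -0.8, 1],
    [0, -1, 0.8],
    [0, -1, 0],
  ],
  delta_rot=[
    [0, 0, 0],
    [0, 0, 0],
    [0, 0, 0],
    [0, 0, 0],
    [0, 0, 0],
    [0, 0, 0],
    [0, 0, 0],
    [0, 0, 0],
  ],
  grip=[0.2, 0.2, 0.2, 0.2, 0.2, 0.2, 0.2, 0.2],
)

```text
clock: 17.65
position: [0.5344, 0.0316, 0.1644]
orientation: [3.141, -0.006, 0.085]
contact_force: [0.7, 0.6, 0.6]
finger_gap: 0.0744
finger_force: 0.0
```

Call:
drive_tool(
  dp=[
    [0, -1, 0.5],
    [0, -1, 0],
    [0, -1, 0],
    [0, -1, 0],
    [0, -0.5, 0],
    [0, 0, 0],
    [0, 0, 0],
  ],
  delta_rot=[
    [0, 0, 0],
    [0, 0, 0],
    [0, 0, 0],
    [0, 0, 0],
    [0, 0, 0],
    [0, 0, 0],
    [0, 0, 0],
  ],
  grip=[0.2, 0.2, 0.2, 0.2, 0.2, 0.2, 0.2],
)

```text
clock: 18.35
position: [0.5334, -0.0798, 0.1726]
orientation: [-3.141, -0.0, 0.084]
contact_force: [0.0, 0.1, -0.2]
finger_gap: 0.0744
finger_force: 0.0
```

```bash
python3 - <<'E'
from h import *
b=snap('side','sd5');e=snap('scene','sc5')
A=ortho(b,.02,.43,.63,.0,.28,1400);B=ortho(e,.02,.43,.63,.0,.28,1400)
cv2.imwrite('pics/s5.png',np.hstack([A,B]))
P=cloud(b); m=(abs(P[...,0]-.534)<.04)&(abs(P[...,1]-.102)<.015); print(np.percentile(P[...,2][m],[5,50,95]))
E
```

```text
[0.0250322  0.02724372 0.02965304]
```

View pics/s5.png

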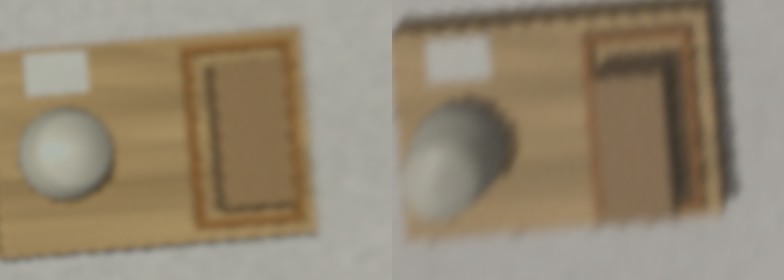

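The bar lies flat inside the frame, with its top at 27 mm (28 mm expected). There is a gap to every strip, and the lump hasn't moved.

```bash
python3 -c "
from rig import arm
print(arm.close_job())"
```

```text
the job is handed in; nothing more can be done
None
```

The long bar was drawn clear of the rails, picked up, set down flat in the empty bay and released, and the job is handed in at about 18.5 s of the 51 s; I have no verdict from the judge.

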